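# Open the push-and-turn solvent can

### The job

Open the solvent can: its child-resistant cap must be pressed down and kept down while it is turned anticlockwise (turned without pressing it only clicks round), until it comes up against its stop; do not force it past the stop or wrench at it while it is still locked. Then lift the cap off and set it down, without dropping it, skirt down on the round rubber mat, leaving the things round about where they are.

Things in the scene. Friction and masses are not known exactly. Their poses are not given: they have to be found in the camera images.
- can: The solvent can: grey round can 76 mm across with a sloping shoulder 94 mm up, screwed to the bench by a 110 mm square foot plate with a clamp ring (it cannot move). Origin on its axis at bench level, z up. Its steel neck, 37 mm across, rises to a rim 122 mm above the origin and is hidden by the cap.
- cap_grip (a point): Point on the axis of the can's ribbed black plastic cap, at the height to grip it: 23 mm above its skirt's lower edge, 9 mm below its flat top (129 mm above the can's origin while the cap is on). The cap is 46 mm across, 32 mm tall, about 0.16 kg; z points up.
- cap_shell: The cap's outer shell, origin on its axis at the skirt's lower edge, z up; its yaw tells nothing of the core inside. It springs up; 10 N presses it home, 4 to 5 mm down, and 12 to 18 N keeps it there. Unpressed it clicks round over the core either way and can be turned back so for another stroke. Pressed, it may first ride loosely on a tooth; turned on up to 0.8 rad more, it drops in and drives.
- can_neck (a point): Centre of the neck's rim, under the cap. Two lugs of the cap's core lock in it. Driven anticlockwise (from above) against a drag of about 0.1 N m, the core needs 0.5 to 1.3 rad (not visible) to a solid stop, where the torque climbs steeply; 0.3 N m is plenty, and 0.7 N m too much. There, within 0.1 rad, it is free to lift straight up, and clear after 20 mm.
- mat_top (a point): Centre of the upper face of the round black rubber mat, 120 mm across, 5 mm thick, fixed flat on the bench.
- tape: A grey tape measure, 35 x 80 x 64 mm, standing loose near the front of the bench; origin under its centre. A bystander.
- magnet: A red welding-square magnet, 22 x 130 x 137 mm, standing loose on edge at the back; origin under its centre. A bystander.
Not all that is in view belongs to the job. Leave any green or orange look-alike of the part that bears cap_grip alone.

How it is judged:
On the way:
1. the cap has been lifted clear of the neck (z of cap_grip in the frame of can above 0.15 m and contact force between the fingers and cap_shell above 0.5 N), for 0.1 s.
At the end, for the whole second after the job is handed in: The cap stands upright (within 0.1 rad) on its skirt on the rubber mat, its axis within 35 mm of the mat's centre, its grip point 18 to 28 mm above the mat, at rest and released (horizontal distance between cap_grip and mat_top below 0.035 m and z of cap_grip in the frame of mat_top between 0.018 and 0.028 m and angle between cap_shell's own z axis and vertical below 0.1 rad and linear speed of cap_shell below 0.02 m/s); the robot touches nothing.
It fails at once if the can or its neck was forced: more than 80 N between it and anything else (contact force between can and anything else above 80 N).
It fails at once if the cap was dropped: let go above the neck (contact force between the fingers and cap_shell below 0.05 N and z of cap_grip in the frame of can above 0.14 m).
It fails at once if the cap was dropped: let go away from the can, more than 12 mm above the mat (contact force between the fingers and cap_shell below 0.05 N and horizontal distance between cap_grip and can above 0.05 m and z of cap_grip in the frame of mat_top above 0.035 m).
It fails at once if the tape measure was moved by more than 20 mm (distance of tape from where it was at the start of the episode above 0.02 m).
It fails at once if the welding magnet was moved by more than 20 mm (distance of magnet from where it was at the start of the episode above 0.02 m).
It also fails if it takes over 72 s, if anything falls off the work surface, if the arm or the gripper's body presses on something with over 40 N, if the wrist force passes 120 N, or if a joint passes its speed limit or range.

### The arm

A 6-joint arm with a two-finger parallel gripper is mounted at the origin on a cart in front of the work surface, level with it; the furniture and walls round the work are solid. World frame = base frame: x ahead of the robot, y to its left, z up, the work surface at z = 0. Lengths are in m, angles in rad, forces in N, time in s.
With the tool pointing down it reaches from about 0.225 to 0.875 m from the base axis. Payload 3.4 kg.
Tool frame: the origin (TCP) lies at the very end of the fingers, on their centre line; the grasp point (between the pads) lies 19 mm behind it; z points along the fingers, y is the line along which they close (so a half turn about z gives the same grasp; the last joint's range is limited). The gripper opens to 85 mm and grips with 20 to 120 N. Pads are 22 mm wide; open, the fingers measure 114 mm over their backs; the gripper's body (76 mm by 85 mm) begins 54 mm behind the grasp point. The pads swing forward as they close: fully open they stand 13 mm farther back than shut.
Start: joints at [1.064, 0.276, 1.505, -0, 1.361, -0.121], TCP at [0.216, 0.533, 0.231] pointing down, gripper open.
Joint ranges: [-2.89, 2.89], [-0.75, 2.08], [0.22, 2.7], [-1.18, 4.32], [0.11, 2.71], [-2.7, 2.7]. Speed limits (rad/s): [2.57, 2.57, 3.14, 3.14, 3.14, 3.14].

### API

Orientations are given as a unit quaternion [x, y, z, w].
In Python, from station import * gives the robot as it stands. The module is installed in compiled form; this text tells all that it offers.
- The arm moves only by the tool jog_arm, never from a script. Its argument "steps" is a list of rows, each a list of 3 entries, a list of its own where there are three numbers: the turn, a rotation vector about the tool's x, y, z in degrees, then the shift along the tool's x, y, z in cm, then the closure in counts, from 0 (fully open) to 255 (shut). A call has 1 to 12 rows; each row shifts and turns the commanded pose from where the row before left it, along the tool's axes as they then stand; what a row does not reach is not made up. A row lasts 1/12 s, in which the tool goes at most 41.7 mm and 7.16 degrees, less where a joint would pass 70% of its speed; a pose out of reach is approached as far as the arm can. A call with a gripper value outside its range is refused whole. The fingers move at their own pace and stop on an object; "force" is the grip in N (left out, the last holds). Time passes only in rows, so rows that do not move let the fingers close. It gives the time, the measured TCP pose, the force, the opening and the grip force at its end, in the units of the state.
- sense(): the state, without advancing time (a new reading comes with each control period).
- snapshot(name): name is "scene" or "side" or "wrist"; returns the picture (480x640x3 uint8, red, green, blue); there is no depth.
- camera_params(name): a dict with "vfov" (degrees; the focal length in pixels is half the picture's height over the tangent of half this angle, whatever the lens; pixels are square), "cx", "cy" (the principal point, pixels), "camera_from_world" (4x4, takes a point from world to camera coordinates); the wrist camera has in their place "mount" (4x4, takes a point from camera to tool coordinates, whose origin is the TCP and whose axes are the flange's). Camera axes: x right, y down, z forward; pixel columns grow to the right and rows downward; lengths in m; the calibration is good to about 2 mm. A picture is of the moment at which its call begins: read the wrist's pose just before it. camera_params takes no time and is no camera call.
- hand_in(): hands the job in; it is judged then, once.
Trained networks look in the newest picture that a camera, given by its name, has taken for a name from the list of things; names that differ only in an ending like _2 or _b are one class to them, and where a whole thing is asked for, a point or a joint stands for the part that bears it (a point fixed in the world has none). Each returns a list of dicts, best first, with "conf" (0 to 1); they miss things now and then, are a little off and sometimes report something else, mostly with a low value. They report only what shows in the picture. A call takes as long as a camera call. They do not tell look-alikes from the thing itself.
- spot_in(target, camera): "bbox" ([left, top, right, bottom] in pixels, round what is visible of it).
- silhouettes(target, camera): "pixels" (480x640 bool, what is visible of it) and "bbox" ([left, top, right, bottom] in pixels, round what is visible of it).
- pinpoint(target, camera): "position" ([column, row] in pixels: a listed point, or the origin of a listed thing).
The state is a dict: "t": time; "q": joint angles; "qvel": joint speeds; "effort": joint torques, N m; "ee_pos": TCP position; "orientation": TCP orientation; "force": force on the tool from outside, world axes, zero at the start; "torque": the same for the moment, N m; "gripper_width": finger opening in m; "gripper_force": force on a finger pad.
Only numpy, scipy, OpenCV 4.12 (cv2) and the standard library are available. Lean on these libraries where they do the work, as an engineer would, in place of code of your own. Each camera call takes 0.05 s, during which the arm holds its last target. There are 200 camera calls.

## Working session

There is one attempt and no reset: what is moved stays moved. The work goes in short steps, Python scripts to look and compute and a tool call to move; the robot and the scene stay as the last step left them, time stands still between calls to the robot, and variables do not carry over. Pictures are saved under pics/ and viewed, at most 10 in all, crops included, and the job is handed in when it is done.

Besides the shell and the picture viewer there is one more tool, called by a JSON object that holds its "method" and its "body". jog_arm: Moves the arm, as the interface text tells. Its arguments: {"type":"object","properties":{"steps":{"type":"array"},"force":{"type":"number"}},"required":["steps"]}

```bash
mkdir -p pics; cat > h.py <<'E'
from station import *
import numpy as np, cv2
from scipy.spatial.transform import Rotation as R
def cam(name):
    p=camera_params(name); f=240/np.tan(np.radians(p["vfov"])/2)
    if name=="wrist":
        s=sense(); T=np.eye(4); T[:3,:3]=R.from_quat(s["orientation"]).as_matrix(); T[:3,3]=s["ee_pos"]
        W=T@np.array(p["mount"])
    else: W=np.linalg.inv(np.array(p["camera_from_world"]))
    return f,p["cx"],p["cy"],W
def ray(name,uv):
    f,cx,cy,W=cam(name); d=W[:3,:3]@np.array([(uv[0]-cx)/f,(uv[1]-cy)/f,1]); return W[:3,3],d/np.linalg.norm(d)
def atz(name,uv,z):
    o,d=ray(name,uv); return o+d*(z-o[2])/d[2]
def tri(rs):
    A=sum(np.eye(3)-np.outer(d,d) for o,d in rs); b=sum((np.eye(3)-np.outer(d,d))@o for o,d in rs); p=np.linalg.solve(A,b)
    return p,[float(np.linalg.norm((np.eye(3)-np.outer(d,d))@(p-o))) for o,d in rs]
E
python3 - <<'E'
from h import *
np.set_printoptions(precision=4,suppress=True)
s=sense(); print(s)
for c in("scene","side"):
    im=snapshot(c); cv2.imwrite(f"pics/{c}.png",im[...,::-1])
    print(c,camera_params(c).get("vfov"),cam(c)[3])
    for t in("can","cap_grip","cap_shell","mat_top","tape","magnet"):
        print(t,[(np.round(d["position"],1),round(d["conf"],2), atz(c,d["position"],{"cap_grip":.129,"cap_shell":.106,"mat_top":.005}.get(t,0))) for d in pinpoint(t,c)])
E
```

```text
{'t': 0.0, 'q': array([ 1.064 ,  0.2766,  1.5062, -0.0001,  1.3607, -0.121 ]), 'qvel': array([-0.0019, -0.0008,  0.0009, -0.0005,  0.0016, -0.0003]), 'effort': array([ -0.0006, -41.6772, -24.5802,   0.0001,   0.0111,   0.0001]), 'ee_pos': array([0.2161, 0.5323, 0.2304]), 'orientation': array([ 0.1917,  0.9815, -0.0009, -0.0003]), 'force': array([-0.2572, -0.2597,  0.1944]), 'torque': array([-0.0716, -0.0083, -0.0052]), 'gripper_force': 0.0, 'gripper_width': 0.08532252269031934}
scene 45.547360018026055 [[ 0.4683 -0.6357  0.6136 -0.0709]
 [-0.8835 -0.3341  0.3282 -0.3607]
 [-0.0036 -0.6958 -0.7182  0.8206]
 [ 0.      0.      0.      1.    ]]
can [(array([368.3, 306.5]), 0.62, array([ 0.5298, -0.1622,  0.    ])), (array([370. , 264.5]), 0.31, array([ 0.6233, -0.1247,  0.    ]))]
cap_grip [(array([430.8, 342.1]), 0.93, array([ 0.4187, -0.298 ,  0.129 ])), (array([367.5, 254.5]), 0.72, array([ 0.5323, -0.1494,  0.129 ])), (array([287.8, 272.7]), 0.62, array([ 0.4373, -0.0531,  0.129 ]))]
cap_shell [(array([428.4, 350.4]), 0.9, array([ 0.4197, -0.2976,  0.106 ])), (array([370.7, 263.3]), 
[... 570 characters left out ...]
([337.2, 316.7]), 0.56, array([ 0.5343, -0.1527,  0.    ]))]
cap_grip [(array([310.5, 262.5]), 0.76, array([ 0.4807, -0.1725,  0.129 ])), (array([329.5, 361.9]), 0.73, array([ 0.4555, -0.3987,  0.129 ])), (array([336.1, 257.5]), 0.7, array([ 0.5248, -0.1649,  0.129 ]))]
cap_shell [(array([331.2, 368.3]), 0.91, array([ 0.4614, -0.3854,  0.106 ])), (array([311. , 275.3]), 0.64, array([ 0.4814, -0.174 ,  0.106 ])), (array([387., 276.]), 0.57, array([ 0.601 , -0.2006,  0.106 ]))]
mat_top [(array([300. , 244.8]), 0.64, array([0.5184, 0.1203, 0.005 ]))]
tape [(array([247.5, 288.2]), 0.8, array([ 0.386 , -0.0285,  0.    ]))]
magnet [(array([386.5, 275.4]), 0.77, array([ 0.6699, -0.0379, -0.    ]))]
```

View pics/scene.png

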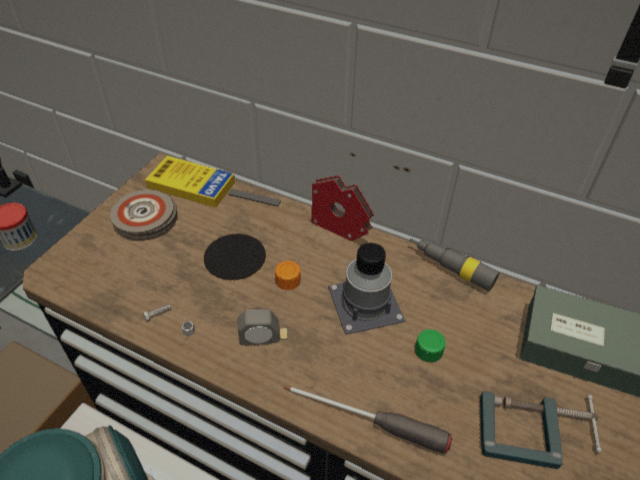

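View pics/side.png

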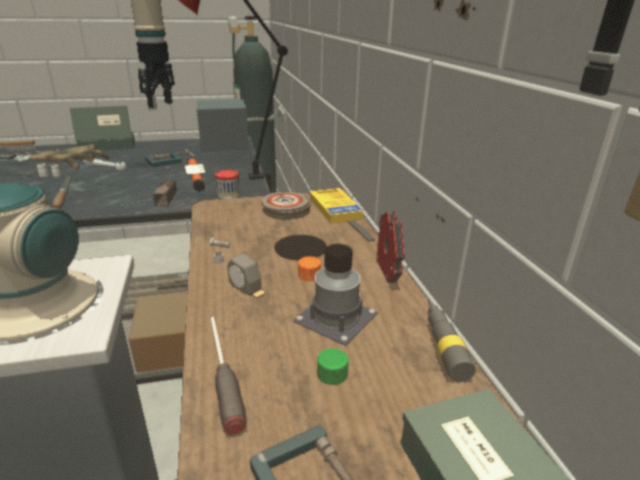

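```bash
python3 - <<'E'
from h import *
a,b=cv2.imread("pics/scene.png")[220:330,310:430],cv2.imread("pics/side.png")[220:330,280:400]
cv2.imwrite("pics/crop.png",cv2.resize(np.hstack([a,b]),None,fx=3.3,fy=3.3,interpolation=cv2.INTER_CUBIC))
print(tri([ray("scene",(367.5,254.5)),ray("side",(336.1,257.5))]))
E
```

```text
(array([ 0.53191447, -0.14933888,  0.12318764]), [0.004195046771827487, 0.004195046771827434])
```

View pics/crop.png

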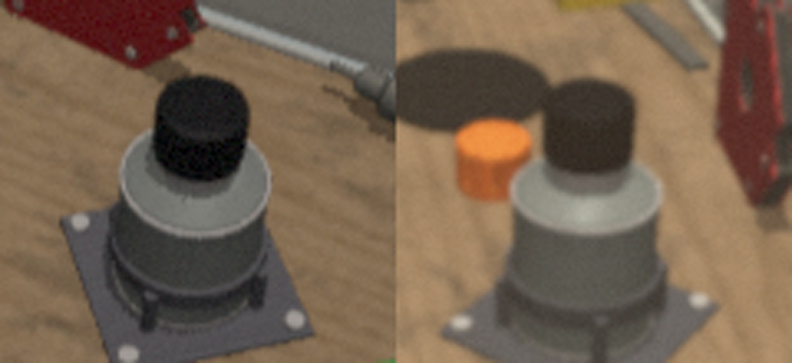

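The candidates are the black cap on the can at scene (370,258), the orange one at (288,275) and the green one at (430,345). I choose the black one: the crop shows it sitting on the grey can's neck. The mat is at (235,256), the tape at (259,327) and the magnet at (340,208).

```bash
cat >> h.py <<'E'
def plan(target,dyaw,n):
    s=sense(); p=np.array(s["ee_pos"]); Rm=R.from_quat(s["orientation"]); dp=(np.array(target)-p)/n
    for i in range(n):
        print([[0,0,round(dyaw/n,1)],[float(v) for v in np.round((Rm*R.from_euler("z",dyaw/n*i,degrees=True)).inv().apply(dp)*100,1)],0],end=",\n" if (i%12==11) else ",")
E
python3 - <<'E'
from h import *
np.set_printoptions(precision=4,suppress=True)
for z in(.138,): print(atz("scene",(371.2,251.2),z),atz("side",(338.2,249.4),z))
print(tri([ray("scene",(371.2,251.2)),ray("side",(338.2,249.4))]))
print(camera_params("wrist"))
plan([0.53,-0.152,0.27],168,24)
E
```

```text
[ 0.5339 -0.1546  0.138 ] [ 0.5307 -0.1549  0.138 ]
(array([ 0.5313, -0.1554,  0.1392]), [0.0011848734803433158, 0.0011848734803432722])
{'vfov': 65.02366378912559, 'cx': 316.48426489278825, 'cy': 232.4239195918628, 'mount': array([[-0.0008, -0.9456, -0.3253,  0.0829],
       [ 1.    , -0.0007, -0.0004, -0.0002],
       [ 0.0001, -0.3253,  0.9456, -0.1423],
       [ 0.    ,  0.    ,  0.    ,  1.    ]])}
[[0, 0, 7.0], [-2.3, -2.2, -0.2], 0],[[0, 0, 7.0], [-2.5, -1.9, -0.2], 0],[[0, 0, 7.0], [-2.7, -1.5, -0.2], 0],[[0, 0, 7.0], [-2.9, -1.2, -0.2], 0],[[0, 0, 7.0], [-3.0, -0.8, -0.2], 0],[[0, 0, 7.0], [-3.1, -0.5, -0.2], 0],[[0, 0, 7.0], [-3.1, -0.1, -0.2], 0],[[0, 0, 7.0], [-3.1, 0.3, -0.2], 0],[[0, 0, 7.0], [-3.1, 0.7, -0.2], 0],[[0, 0, 7.0], [-3.0, 1.1, -0.2], 0],[[0, 0, 7.0], [-2.8, 1.4, -0.2], 0],[[0, 0, 7.0], [-2.6, 1.7, -0.2], 0],
[[0, 0, 7.0], [-2.4, 2.0, -0.2], 0],[[0, 0, 7.0], [-2.1, 2.3, -0.2], 0],[[0, 0, 7.0], [-1.8, 2.6, -0.2], 0],[[0, 0, 7.0], [-1.5, 2.8, -0.2], 0],[[0, 0, 7.0], [-1.1, 2.9, -0.2], 0],[[0, 0, 7.0], [-0.8, 3.0, -0.2], 0],[[0, 0, 7.0], [-0.4, 3.1, -0.2], 0],[[0, 0, 7.0], [-0.0, 3.1, -0.2], 0],[[0, 0, 7.0], [0.4, 3.1, -0.2], 0],[[0, 0, 7.0], [0.7, 3.0, -0.2], 0],[[0, 0, 7.0], [1.1, 2.9, -0.2], 0],[[0, 0, 7.0], [1.5, 2.8, -0.2], 0],
```

{"method": "jog_arm", "body": {"steps": [[[0,0,7],[-2.3,-2.2,-0.2],0],[[0,0,7],[-2.5,-1.9,-0.2],0],[[0,0,7],[-2.7,-1.5,-0.2],0],[[0,0,7],[-2.9,-1.2,-0.2],0],[[0,0,7],[-3.0,-0.8,-0.2],0],[[0,0,7],[-3.1,-0.5,-0.2],0],[[0,0,7],[-3.1,-0.1,-0.2],0],[[0,0,7],[-3.1,0.3,-0.2],0],[[0,0,7],[-3.1,0.7,-0.2],0],[[0,0,7],[-3.0,1.1,-0.2],0],[[0,0,7],[-2.8,1.4,-0.2],0],[[0,0,7],[-2.6,1.7,-0.2],0]]}}

```text
t: 1.7
ee_pos: [0.372, 0.1887, 0.2557]
orientation: [0.801, 0.599, 0.0, 0.0]
force: [0.4, -0.1, 0.1]
gripper_width: 0.0851
gripper_force: 0.0
```

{"method": "jog_arm", "body": {"steps": [[[0,0,7],[-2.4,2.0,-0.2],0],[[0,0,7],[-2.1,2.3,-0.2],0],[[0,0,7],[-1.8,2.6,-0.2],0],[[0,0,7],[-1.5,2.8,-0.2],0],[[0,0,7],[-1.1,2.9,-0.2],0],[[0,0,7],[-0.8,3.0,-0.2],0],[[0,0,7],[-0.4,3.1,-0.2],0],[[0,0,7],[0,3.1,-0.2],0],[[0,0,7],[0.4,3.1,-0.2],0],[[0,0,7],[0.7,3.0,-0.2],0],[[0,0,7],[1.1,2.9,-0.2],0],[[0,0,7],[1.5,2.8,-0.2],0]]}}

```text
t: 2.7
ee_pos: [0.5283, -0.1521, 0.2795]
orientation: [0.996, -0.091, 0.0, -0.0]
force: [-0.1, 0.2, -0.3]
gripper_width: 0.0856
gripper_force: 0.0
```

{"method": "jog_arm", "body": {"steps": [[[0,0,0],[0,0,0],0],[[0,0,0],[0,0,0],0]]}}

```text
t: 2.87
ee_pos: [0.5284, -0.1522, 0.2788]
orientation: [0.996, -0.089, -0.0, -0.0]
force: [0.2, -0.0, 0.4]
gripper_width: 0.0855
gripper_force: 0.0
```

```bash
python3 - <<'E'
from h import *
np.set_printoptions(precision=4,suppress=True)
s=sense(); print(s["t"],s["ee_pos"],s["q"],s["force"],s["torque"])
im=snapshot("wrist"); cv2.imwrite("pics/w1.png",im[...,::-1])
for t,z in(("cap_grip",.129),("cap_shell",.106),("can",0)):
    print(t,[(np.round(d["position"],1),round(d["conf"],2),atz("wrist",d["position"],z)) for d in pinpoint(t,"wrist")])
for d in silhouettes("cap_shell","wrist"): print(d["bbox"],d["conf"])
E
```

```text
2.8667 [ 0.5284 -0.1522  0.2788] [-0.4071  0.2151  1.4716  0.0002  1.4555  1.3417] [ 0.2311 -0.0072  0.3879] [ 0.0095 -0.0047 -0.0616]
cap_grip [(array([319. , 206.5]), 0.89, array([ 0.5331, -0.1535,  0.129 ])), (array([188.9, 218.3]), 0.86, array([ 0.5419, -0.048 ,  0.129 ])), (array([446. , 199.6]), 0.84, array([ 0.521, -0.254,  0.129]))]
cap_shell [(array([438.5, 192. ]), 0.75, array([ 0.5217, -0.2548,  0.106 ])), (array([319.7, 204.1]), 0.7, array([ 0.5289, -0.1531,  0.106 ])), (array([195.7, 215.6]), 0.65, array([ 0.5377, -0.0448,  0.106 ]))]
can [(array([320.6, 179. ]), 0.61, array([ 0.5302, -0.1551,  0.    ]))]
[292.3, 176.5, 349.9, 240.7] 0.95
[167.8, 197.7, 213.3, 243.5] 0.81
[423.1, 172.3, 471.2, 218.8] 0.72
```

View pics/w1.png

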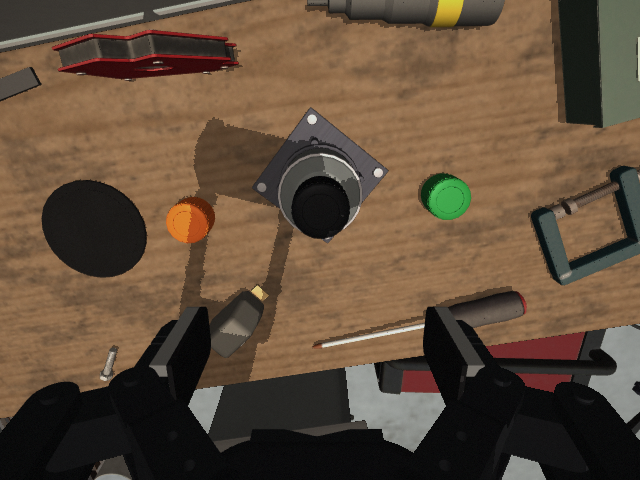

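The wrist view shows the black cap at (320,208), centred between the fingers, with orange at (190,219), green at (446,197) and the mat at (95,228). I'm descending over the cap.

{"method": "jog_arm", "body": {"steps": [[[0,0,0],[0.3,0.2,2],0],[[0,0,0],[0,0,2.5],0],[[0,0,0],[0,0,2.5],0],[[0,0,0],[0,0,2.5],0],[[0,0,0],[0,0,2],0],[[0,0,0],[0,0,1],0],[[0,0,0],[0,0,0],0],[[0,0,0],[0,0,0],0]]}}

```text
t: 3.78
ee_pos: [0.5307, -0.1528, 0.1547]
orientation: [0.996, -0.088, 0.0, -0.0]
force: [0.5, 0.2, 0.1]
gripper_width: 0.0855
gripper_force: 0.0
```

```bash
python3 - <<'E'
from h import *
np.set_printoptions(precision=4,suppress=True)
s=sense(); print(s["t"],s["ee_pos"],s["q"],s["force"],s["torque"])
im=snapshot("wrist"); cv2.imwrite("pics/w2.png",im[...,::-1])
for t,z in(("cap_grip",.129),("cap_shell",.106)):
    print(t,[(np.round(d["position"],1),round(d["conf"],2),atz("wrist",d["position"],z)) for d in pinpoint(t,"wrist")])
for d in silhouettes("cap_shell","wrist"): print(d["bbox"],d["conf"])
E
```

```text
3.7833 [ 0.5307 -0.1528  0.1547] [-0.4064  0.2959  1.6757  0.0001  1.1697  1.3399] [0.4533 0.2034 0.0767] [0.0528 0.0059 0.0075]
cap_grip [(array([325.7, 278.8]), 0.84, array([ 0.533 , -0.1586,  0.129 ])), (array([497.2, 238.9]), 0.67, array([ 0.5392, -0.2429,  0.129 ])), (array([139. , 270.1]), 0.61, array([ 0.5538, -0.0691,  0.129 ]))]
cap_shell [(array([321. , 261.8]), 0.87, array([ 0.5326, -0.1566,  0.106 ])), (array([154. , 258.6]), 0.63, array([ 0.5508, -0.0661,  0.106 ])), (array([486.7, 229.4]), 0.57, array([ 0.5355, -0.2477,  0.106 ]))]
[105.2, 234.4, 175.6, 298.2] 0.86
[461.1, 205.0, 532.5, 272.1] 0.84
[274.4, 223.7, 370.6, 330.5] 0.68
```

View pics/w2.png

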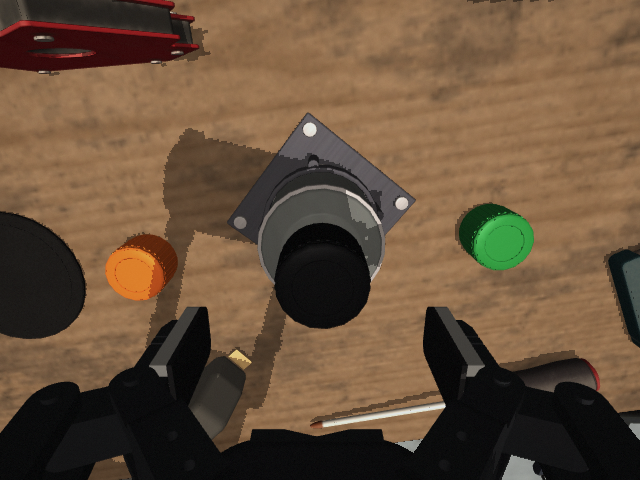

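The top face of the cap is centred at about (323,283), which is roughly 3 mm off in tool x and y. I'll correct that, descend and close softly.

{"method": "jog_arm", "body": {"steps": [[[0,0,0],[0.2,0.25,1],0],[[0,0,0],[0,0,1],0],[[0,0,0],[0,0,1],0],[[0,0,0],[0,0,1],0],[[0,0,0],[0,0,0.7],0],[[0,0,0],[0,0,0],0],[[0,0,0],[0,0,0],60],[[0,0,0],[0,0,0],80],[[0,0,0],[0,0,0],90],[[0,0,0],[0,0,0],100],[[0,0,0],[0,0,0],100]], "force": 20}}

```text
t: 4.9
ee_pos: [0.5324, -0.1561, 0.1078]
orientation: [0.996, -0.088, 0.0, 0.0]
force: [-0.4, 0.0, 0.3]
gripper_width: 0.0521
gripper_force: 0.0
```

{"method": "jog_arm", "body": {"steps": [[[0,0,0],[0,0,0],110],[[0,0,0],[0,0,0],115],[[0,0,0],[0,0,0],120],[[0,0,0],[0,0,0],125],[[0,0,0],[0,0,0],130],[[0,0,0],[0,0,0],140],[[0,0,0],[0,0,0],140]], "force": 20}}

```text
t: 5.48
ee_pos: [0.5323, -0.1558, 0.1075]
orientation: [0.996, -0.088, 0.0, -0.0]
force: [0.8, 1.9, 2.8]
gripper_width: 0.0459
gripper_force: 20.3
```

{"method": "jog_arm", "body": {"steps": [[[0,0,0],[0,0,0],200],[[0,0,0],[0,0,0],200],[[0,0,0],[0,0,0.1],200],[[0,0,0],[0,0,0.1],200],[[0,0,0],[0,0,0.1],200],[[0,0,0],[0,0,0],200],[[0,0,0],[0,0,0],200]], "force": 80}}

```text
t: 6.07
ee_pos: [0.5324, -0.1559, 0.1062]
orientation: [0.996, -0.088, 0.001, 0.0]
force: [-1.9, 2.7, 13.6]
gripper_width: 0.0445
gripper_force: 81.7
```

{"method": "jog_arm", "body": {"steps": [[[0,0,-3],[0,0,0.05],200],[[0,0,-3],[0,0,0],200],[[0,0,-3],[0,0,0],200],[[0,0,-3],[0,0,0],200],[[0,0,-3],[0,0,0],200],[[0,0,0],[0,0,0],200]]}}

```text
t: 6.57
ee_pos: [0.5324, -0.1557, 0.1047]
orientation: [0.999, 0.043, 0.001, -0.0]
force: [-0.9, 3.7, 7.8]
gripper_width: 0.0443
gripper_force: 80.9
```

```bash
cat > s.py <<'E'
from h import *
np.set_printoptions(precision=4,suppress=True)
s=sense(); print(s["t"],s["ee_pos"],"yaw",R.from_quat(s["orientation"]).as_euler("xyz",degrees=True),"q",s["q"],"F",s["force"],"M",s["torque"],s["gripper_width"],s["gripper_force"])
E
python3 s.py
```

```text
6.5667 [ 0.5324 -0.1557  0.1047] yaw [-179.9838   -0.0665    4.9858] q [-0.4105  0.3456  1.7405  0.0009  1.0547  1.0728] F [-0.9457  3.6673  7.7671] M [0.4952 0.1189 0.0514] 0.04430516690188469 80.85333310067654
```

{"method": "jog_arm", "body": {"steps": [[[0,0,0],[0,0,0.1],200],[[0,0,0],[0,0,0.1],200],[[0,0,0],[0,0,0],200],[[0,0,0],[0,0,0],200]]}}

```text
t: 6.9
ee_pos: [0.5324, -0.1557, 0.1034]
orientation: [0.999, 0.043, 0.001, -0.0]
force: [-2.0, 3.5, 12.4]
gripper_width: 0.0443
gripper_force: 81.5
```

```bash
python3 s.py
```

```text
6.9 [ 0.5324 -0.1557  0.1034] yaw [-179.9987   -0.0817    4.8929] q [-0.4104  0.3468  1.7424  0.0008  1.0512  1.0746] F [-1.9544  3.4779 12.4268] M [0.5472 0.3807 0.0116] 0.04431211284041769 81.46302564069629
```

{"method": "jog_arm", "body": {"steps": [[[0,0,0],[0,0,0.1],200],[[0,0,-3],[0,0,0],200],[[0,0,-3],[0,0,0],200],[[0,0,-3],[0,0,0],200],[[0,0,-3],[0,0,0],200],[[0,0,-3],[0,0,0],200],[[0,0,0],[0,0,0],200]]}}

```text
t: 7.48
ee_pos: [0.5332, -0.1562, 0.1032]
orientation: [0.985, 0.173, 0.002, 0.001]
force: [-1.0, 3.4, 14.3]
gripper_width: 0.0447
gripper_force: 81.6
```

```bash
python3 s.py
```

```text
7.4833 [ 0.5332 -0.1562  0.1032] yaw [179.8873  -0.163   19.9825] q [-0.4106  0.3471  1.7425  0.0006  1.0485  0.8111] F [-0.9862  3.3821 14.28  ] M [ 0.5647  0.3553 -0.0468] 0.04466364140010721 81.6295276209712
```

{"method": "jog_arm", "body": {"steps": [[[0,0,-3],[0,0,0.05],200],[[0,0,-3],[0,0,0],200],[[0,0,-3],[0,0,0],200],[[0,0,-3],[0,0,0],200],[[0,0,-3],[0,0,0],200],[[0,0,-3],[0,0,0],200],[[0,0,0],[0,0,0],200]]}}

```text
t: 8.07
ee_pos: [0.5331, -0.1557, 0.1031]
orientation: [0.946, 0.325, 0.002, 0.001]
force: [-2.5, 4.2, 18.0]
gripper_width: 0.0448
gripper_force: 82.0
```

```bash
python3 s.py
```

```text
8.0667 [ 0.5331 -0.1557  0.1031] yaw [179.8786  -0.1552  37.9683] q [-0.4103  0.347   1.7429  0.0016  1.0485  0.497 ] F [-2.4766  4.1595 17.9802] M [ 0.7764  0.5148 -0.051 ] 0.044784874447906006 81.95235639810562
```

{"method": "jog_arm", "body": {"steps": [[[0,0,-2],[0,0,-0.04],200],[[0,0,-2],[0,0,0],200],[[0,0,-2],[0,0,0],200],[[0,0,-2],[0,0,0],200],[[0,0,0],[0,0,0],200]]}}

```text
t: 8.48
ee_pos: [0.5331, -0.1557, 0.1031]
orientation: [0.921, 0.39, 0.002, 0.001]
force: [-1.5, 3.7, 15.7]
gripper_width: 0.0446
gripper_force: 81.7
```

```bash
python3 s.py
```

```text
8.4833 [ 0.5331 -0.1557  0.1031] yaw [179.8688  -0.1366  45.9379] q [-0.4103  0.3471  1.7427  0.0016  1.0488  0.3579] F [-1.4648  3.7352 15.6649] M [ 0.6875  0.3466 -0.0831] 0.04457311462419041 81.71838495880365
```

{"method": "jog_arm", "body": {"steps": [[[0,0,-2],[0,0,0],200],[[0,0,-2],[0,0,0],200],[[0,0,-2],[0,0,0],200],[[0,0,-2],[0,0,0],200],[[0,0,0],[0,0,0],200]]}}

```text
t: 8.9
ee_pos: [0.5329, -0.1555, 0.1031]
orientation: [0.891, 0.453, 0.001, 0.0]
force: [-1.7, 5.4, 15.9]
gripper_width: 0.0449
gripper_force: 81.8
```

```bash
python3 s.py
```

```text
8.9 [ 0.5329 -0.1555  0.1031] yaw [179.8893  -0.1206  53.9178] q [-0.4103  0.347   1.7428  0.0019  1.0494  0.2186] F [-1.6768  5.3663 15.8837] M [ 0.7753  0.418  -0.1061] 0.04489901267951671 81.75209317356348
```

{"method": "jog_arm", "body": {"steps": [[[0,0,-2],[0,0,0],200],[[0,0,-2],[0,0,0],200],[[0,0,-2],[0,0,0],200],[[0,0,-2],[0,0,0],200],[[0,0,0],[0,0,0],200]]}}

```text
t: 9.32
ee_pos: [0.532, -0.1549, 0.1031]
orientation: [0.858, 0.514, 0.001, -0.001]
force: [-3.6, 5.5, 18.4]
gripper_width: 0.0445
gripper_force: 81.9
```

```bash
python3 s.py
```

```text
9.3167 [ 0.532  -0.1549  0.1031] yaw [-179.9996   -0.1152   61.8872] q [-0.4102  0.3466  1.7435  0.0023  1.0513  0.0793] F [-3.6357  5.4964 18.4312] M [ 0.9017  0.6818 -0.2968] 0.04449596342249812 81.88318083062768
```

The torque has climbed to 0.3 N m, so this is the stop. I'll ease up gently and watch the force.

{"method": "jog_arm", "body": {"steps": [[[0,0,0],[0,0,-0.1],200],[[0,0,0],[0,0,-0.1],200],[[0,0,0],[0,0,-0.1],200],[[0,0,0],[0,0,-0.1],200],[[0,0,0],[0,0,-0.1],200],[[0,0,0],[0,0,-0.1],200],[[0,0,0],[0,0,-0.1],200],[[0,0,0],[0,0,-0.1],200],[[0,0,0],[0,0,-0.1],200],[[0,0,0],[0,0,-0.1],200],[[0,0,0],[0,0,0],200]]}}

```text
t: 10.23
ee_pos: [0.5315, -0.1557, 0.11]
orientation: [0.858, 0.514, -0.0, -0.001]
force: [-0.2, 3.3, -1.7]
gripper_width: 0.0446
gripper_force: 81.6
```

```bash
python3 s.py
```

```text
10.2333 [ 0.5315 -0.1557  0.11  ] yaw [-179.898     0.0013   61.9096] q [-0.4107  0.3404  1.7333  0.0001  1.0696  0.0795] F [-0.2015  3.2741 -1.6673] M [ 0.6066 -0.0298 -0.0168] 0.044596335290719095 81.57880447804928
```

{"method": "jog_arm", "body": {"steps": [[[0,0,0],[0,0,-0.1],200],[[0,0,0],[0,0,-0.1],200],[[0,0,0],[0,0,-0.1],200],[[0,0,0],[0,0,-0.1],200],[[0,0,0],[0,0,-0.1],200],[[0,0,0],[0,0,0],200]]}}

```text
t: 10.73
ee_pos: [0.5317, -0.156, 0.1157]
orientation: [0.858, 0.514, -0.0, -0.0]
force: [-1.2, 4.3, -2.6]
gripper_width: 0.0444
gripper_force: 81.9
```

```bash
python3 s.py
```

```text
10.7333 [ 0.5317 -0.156   0.1157] yaw [-179.9567    0.0108   61.9006] q [-0.4108  0.3347  1.7258 -0.0001  1.0819  0.0797] F [-1.235   4.2989 -2.635 ] M [0.5411 0.1838 0.0198] 0.04437734904801266 81.86763346195221
```

{"method": "jog_arm", "body": {"steps": [[[0,0,0],[0,0,-0.3],200],[[0,0,0],[0,0,-0.3],200],[[0,0,0],[0,0,-0.4],200],[[0,0,0],[0,0,-0.5],200],[[0,0,0],[0,0,-1],200],[[0,0,0],[0,0,-1.5],200],[[0,0,0],[0,0,-1.5],200],[[0,0,0],[0,0,-1.5],200],[[0,0,0],[0,0,-1.0],200],[[0,0,0],[0,0,0],200],[[0,0,0],[0,0,0],200]]}}

```text
t: 11.65
ee_pos: [0.5326, -0.1565, 0.1967]
orientation: [0.858, 0.514, 0.001, 0.001]
force: [0.3, -0.2, -1.9]
gripper_width: 0.0446
gripper_force: 82.0
```

```bash
python3 - <<'E'
exec(open("s.py").read())
im=snapshot("scene"); cv2.imwrite("pics/s2.png",cv2.resize(im[150:350,200:440,::-1],None,fx=3,fy=3))
E
```

```text
11.65 [ 0.5326 -0.1565  0.1967] yaw [179.8567   0.0059  61.8919] q [-0.411   0.2665  1.6068 -0.0003  1.2658  0.0797] F [ 0.3122 -0.2004 -1.8569] M [ 0.0254 -0.0066  0.0235] 0.04462321083284058 82.02689291909337
```

View pics/s2.png

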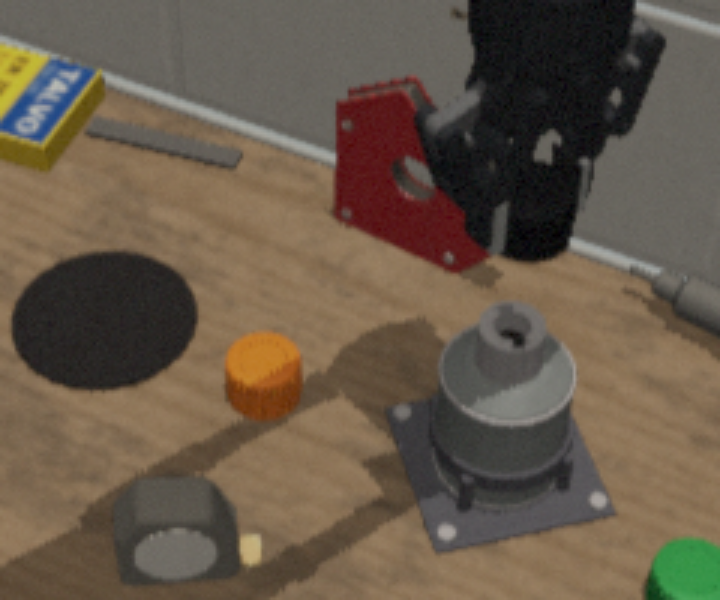

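The cap is off and gripped, and the bare neck shows at crop (512,330). I'm carrying it to the mat.

{"method": "jog_arm", "body": {"steps": [[[0,0,0],[1.2,-0.7,0],200],[[0,0,0],[2.4,-1.4,0],200],[[0,0,0],[2.5,-1.5,0],200],[[0,0,0],[2.5,-1.5,0],200],[[0,0,0],[2.5,-1.5,0],200],[[0,0,0],[2.5,-1.5,0],200],[[0,0,0],[2.5,-1.5,0],200],[[0,0,0],[2.5,-1.5,0],200],[[0,0,0],[2.5,-1.5,0],200],[[0,0,0],[1.5,-1,0],200],[[0,0,0],[1.1,-0.6,0],200],[[0,0,0],[0,0,0],200]]}}

```text
t: 12.7
ee_pos: [0.5174, 0.1227, 0.1949]
orientation: [0.857, 0.516, -0.0, -0.001]
force: [0.1, 0.6, -1.4]
gripper_width: 0.0443
gripper_force: 82.0
```

{"method": "jog_arm", "body": {"steps": [[[0,0,0],[0,0,1],200],[[0,0,0],[0,0,2],200],[[0,0,0],[0,0,2.5],200],[[0,0,0],[0,0,2.5],200],[[0,0,0],[0,0,2.5],200],[[0,0,0],[0,0,2.5],200],[[0,0,0],[0,0,1.5],200],[[0,0,0],[0,0,1],200],[[0,0,0],[0,0,0],200],[[0,0,0],[0,0,0],200]]}}

```text
t: 13.53
ee_pos: [0.5184, 0.1192, 0.0403]
orientation: [0.858, 0.514, -0.0, -0.0]
force: [-0.5, 1.7, -1.4]
gripper_width: 0.0445
gripper_force: 82.0
```

```bash
python3 - <<'E'
exec(open("s.py").read())
im=snapshot("side"); cv2.imwrite("pics/s3.png",cv2.resize(im[180:320,220:400,::-1],None,fx=4,fy=4))
E
```

```text
13.5333 [0.5184 0.1192 0.0403] yaw [-179.961     0.0384   61.8406] q [ 0.0953  0.3922  1.8662 -0.0002  0.8842  0.5869] F [-0.528   1.6506 -1.3964] M [ 0.0448 -0.0037 -0.0202] 0.044479241777497826 82.0183259434998
```

View pics/s3.png

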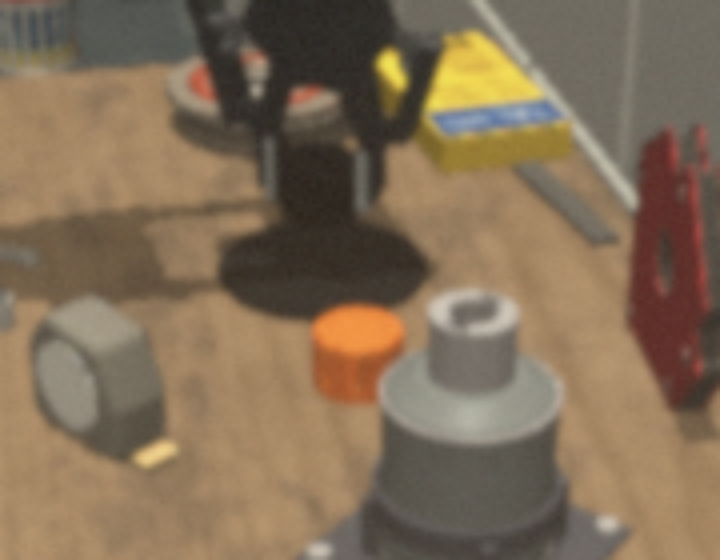

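The cap is upright in the fingers over the mat (crop (320,190), above the mat at (325,265)). I'm lowering it until it touches.

{"method": "jog_arm", "body": {"steps": [[[0,0,0],[0,0,1],200],[[0,0,0],[0,0,1],200],[[0,0,0],[0,0,0.6],200],[[0,0,0],[0,0,0.3],200],[[0,0,0],[0,0,0.1],200],[[0,0,0],[0,0,0.1],200],[[0,0,0],[0,0,0],200],[[0,0,0],[0,0,0],200]]}}

```text
t: 14.25
ee_pos: [0.5187, 0.12, 0.0099]
orientation: [0.858, 0.514, 0.0, 0.0]
force: [-0.0, -0.1, -1.8]
gripper_width: 0.0445
gripper_force: 82.1
```

{"method": "jog_arm", "body": {"steps": [[[0,0,0],[0,0,0.1],200],[[0,0,0],[0,0,0.1],200],[[0,0,0],[0,0,0.1],200],[[0,0,0],[0,0,0],200],[[0,0,0],[0,0,0],200]]}}

```text
t: 14.67
ee_pos: [0.5187, 0.12, 0.0071]
orientation: [0.858, 0.514, 0.0, 0.0]
force: [-0.4, -0.3, 3.2]
gripper_width: 0.0447
gripper_force: 82.6
```

{"method": "jog_arm", "body": {"steps": [[[0,0,0],[0,0,0],200],[[0,0,0],[0,0,0],200],[[0,0,0],[0,0,0],110],[[0,0,0],[0,0,0],90],[[0,0,0],[0,0,0],60],[[0,0,0],[0,0,0],20],[[0,0,0],[0,0,0],0],[[0,0,0],[0,0,0],0],[[0,0,0],[0,0,0],0],[[0,0,0],[0,0,0],0]], "force": 20}}

```text
t: 15.5
ee_pos: [0.5185, 0.1199, 0.0067]
orientation: [0.858, 0.514, 0.0, -0.0]
force: [-1.2, 0.0, 0.6]
gripper_width: 0.0855
gripper_force: 0.0
```

{"method": "jog_arm", "body": {"steps": [[[0,0,0],[0,0,-0.5],0],[[0,0,0],[0,0,-1],0],[[0,0,0],[0,0,-2],0],[[0,0,0],[0,0,-3],0],[[0,0,0],[0,0,-3],0],[[0,0,0],[0,0,-3],0],[[0,0,0],[0,0,-3],0],[[0,0,0],[0,0,0],0],[[0,0,0],[0,0,0],0]]}}

```text
t: 16.25
ee_pos: [0.5199, 0.1201, 0.1647]
orientation: [0.858, 0.514, 0.003, 0.001]
force: [0.0, -0.1, -0.0]
gripper_width: 0.0855
gripper_force: 0.0
```

```bash
python3 - <<'E'
exec(open("s.py").read())
im=snapshot("wrist"); cv2.imwrite("pics/w3.png",im[...,::-1])
for t,z in(("cap_grip",.028),("mat_top",.005)):
    print(t,[(np.round(d["position"],1),round(d["conf"],2),atz("wrist",d["position"],z)) for d in pinpoint(t,"wrist")])
E
```

```text
16.25 [0.5199 0.1201 0.1647] yaw [179.7085  -0.1989  61.902 ] q [0.0966 0.2579 1.7042 0.0001 1.1733 0.587 ] F [ 0.0462 -0.0633 -0.0138] M [ 0.0053 -0.0486 -0.0079] 0.08551791679492733 0.0
cap_grip [(array([315.5, 217.8]), 0.74, array([0.5182, 0.1204, 0.028 ])), (array([375.9, 340.3]), 0.71, array([ 0.5121, -0.0009,  0.028 ]))]
mat_top [(array([450.2, 431.5]), 0.49, array([ 0.5282, -0.1517,  0.005 ]))]
```

View pics/w3.png

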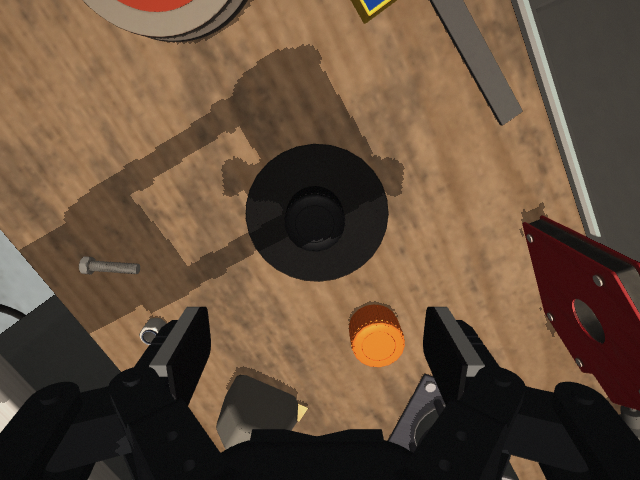

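The cap stands upright near the mat's centre, at (316,219) with the mat at (317,212). The tape and magnet haven't moved and the gripper is clear.

```bash
python3 -c "
from station import *
print(hand_in())"
```

```text
the job is handed in; nothing more can be done
None
```

The cap was pressed, turned anticlockwise to its stop, lifted off and set skirt down near the mat's centre; the job is handed in at about 16 s, and no verdict was returned.

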